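Slide the drip tray into the slot under the cup drainer up to its line

TASK

Slide the white drip tray along the worktop into the slot under the wooden cup drainer, rounded end first, until the blue line across the tray is level with the drainer's red front bar and the end with the raised lip still sticks out. Keep the tray down on the worktop all the way, and leave the upside-down tumblers, the spice bottle and the food tin standing where they are.

Things in the scene. Friction and masses are not known exactly. Their poses are not given: they have to be found in the camera images.
- drainer: low wooden cup drainer, fixed, 150 mm deep (x), 130 wide (y), 30 high, two tumblers upside down on top. Origin: centre of its underside. At worktop level a straight slot enters its front (-x side), 100 wide, 17 high, between two 15 mm side rails with rounded front ends, under a red front bar (underside 17, top 30 above worktop). A wall closes the slot 138 in: the tray can go too far
- drainer_mouth (a point): the middle of the slot's mouth, at worktop level, straight below the outer face of the red front bar. Axes: x points into the slot (the way the tray goes in), y across the slot, z up
- tray: loose flat white plastic drip tray, 180 mm long (x), 90 wide (y), 0.2 to 0.45 kg. Origin: centre of its underside. Floor 5 thick, rims 12 high along both sides and the far end. +x end: rounded corners, goes in first. -x end: a lip across the whole width, 10 thick, 28 high. Starts flat on the worktop before the drainer's mouth, a little to one side and turned
- tray_mid (a point): the middle of the tray, 6 mm above its underside, axes as the tray's; the rounded end and the lip's outer face are each 90 mm from it, along +x and -x
- tray_line (a point): the middle of the blue line, a rib 6 mm wide and 12 high across the whole tray, 110 mm from the rounded end and 70 mm from the lip's outer face; 6 mm above the tray's underside, axes as the tray's
- cup_a_mid (a point): square pale green glass tumbler standing upside down on the drainer's deck, 71x71 mm at its mouth (which is below), 58 high; point at its centre, 29 mm above the deck (59 mm above the worktop). Its z axis points down. Loose bystander, leave it alone
- cup_b_mid (a point): the second such tumbler: square pale green glass tumbler standing upside down on the drainer's deck, 71x71 mm at its mouth (which is below), 58 high; point at its centre, 29 mm above the deck (59 mm above the worktop). Its z axis points down. Loose bystander, leave it alone
- bottle_mid (a point): centre of a loose spice bottle with a black cap, 52 mm across, 100 high, upright beside the drainer; bystander, leave it alone
- can_mid (a point): centre of a loose food tin, 57 mm across, 72 high, upright near the front edge of the worktop; bystander, leave it alone
Things that resemble listed ones, but are neither listed nor needed, are in the scene too. Of the things that look like the drainer, the larger one is meant.

How it is judged:
At the end, for the whole second after the job is handed in: The tray lies flat and still in the slot, rounded end inside, with the middle of its blue line within 8 mm (in or out) of the outer face of the red front bar and within 12 mm of the middle of the slot, square to the slot within 0.12 rad; tumblers, bottle and tin within 30 mm of where they stood (x of tray_line in the frame of drainer_mouth between -0.008 and 0.008 m and y of tray_line in the frame of drainer_mouth between -0.012 and 0.012 m and angle between the x axis of tray_mid and the x axis of drainer_mouth, either way round below 0.12 rad and height (world z) of tray_mid between 0.002 and 0.012 m and angle between tray_mid's own z axis and vertical below 0.05 rad and linear speed of tray below 0.02 m/s and distance of each of cup_a_mid, cup_b_mid, bottle_mid, can_mid from where it was at the start of the episode below 0.03 m); the robot touches nothing.
It fails at once if the tray is lifted off the worktop (its centre or its line rises more than 20 mm) (height (world z) of any of tray_mid, tray_line above 0.026 m).
It fails at once if an upside-down tumbler is knocked over or moved more than 30 mm (distance of cup_a_mid from where it was at the start of the episode above 0.03 m or angle between cup_a_mid's own z axis and vertical below 2.7 rad).
It fails at once if an upside-down tumbler is knocked over or moved more than 30 mm (distance of cup_b_mid from where it was at the start of the episode above 0.03 m or angle between cup_b_mid's own z axis and vertical below 2.7 rad).
It fails at once if the spice bottle is knocked over or moved more than 30 mm (distance of bottle_mid from where it was at the start of the episode above 0.03 m or angle between bottle_mid's own z axis and vertical above 0.4 rad).
It fails at once if the food tin is knocked over or moved more than 30 mm (distance of can_mid from where it was at the start of the episode above 0.03 m or angle between can_mid's own z axis and vertical above 0.4 rad).
It also fails if it takes over 56 s, if anything falls off the work surface, if the arm or the gripper's body presses on something with over 40 N, if the wrist force passes 120 N, or if a joint passes its speed limit or range.

ROBOT

A 6-joint arm with a two-finger parallel gripper is mounted at the origin on a cart in front of the work surface, level with it; the furniture and walls round the work are solid. World frame = base frame: x ahead of the robot, y to its left, z up, the work surface at z = 0. Lengths are in m, angles in rad, forces in N, time in s.
With the tool pointing down it reaches from about 0.3 to 0.875 m from the base axis. Payload 6.4 kg.
Tool frame: the origin (TCP) lies between the finger pads; the fingertips stand 8 mm ahead of it and the grasp point (between the pads) lies 11 mm behind it (ctrl.finger_overhang is the distance from the TCP to the fingertips, in m); z points along the fingers, y is the line along which they close (so a half turn about z gives the same grasp; the last joint's range is limited). The gripper opens to 85 mm and grips with 20 to 120 N. Pads are 22 mm wide; open, the fingers measure 114 mm over their backs; the gripper's body (76 mm by 85 mm) begins 54 mm behind the grasp point. The pads swing forward as they close: fully open they stand 13 mm farther back than shut.
Start: joints at [0.934, 0.181, 1.607, -0, 1.354, -0.206], TCP at [0.24, 0.522, 0.239] pointing down, gripper open.
Joint ranges: [-2.99, 2.99], [-0.89, 2.07], [0.3, 2.58], [-1.14, 4.28], [0, 2.63], [-3.12, 3.12]. Speed limits (rad/s): [2.57, 2.57, 3.01, 3.14, 3.14, 3.14].

INTERFACE

Orientations are given as a unit quaternion [w, x, y, z].
In Python, from bench import ctrl, camera gives the robot as it stands.
- The arm moves only by the shell command python3 -m pendant 'ROWS' [OPENING]. ROWS is JSON, a list of rows, each a list of 6 numbers: the shift along the world's x, y, z normalised to -1 to 1, where 1 is 200 mm, then the turn, a rotation vector about the world's x, y, z normalised to -1 to 1, where 1 is pi/2 rad. In form: [[dx, dy, dz, rx, ry, rz], ...]. A call has exactly 10 rows; each row shifts and turns the commanded pose from where the row before left it; what a row does not reach is not made up. A row lasts 1/8 s, in which the tool goes at most 62.5 mm and 10.7 degrees, less where a joint would pass 70% of its speed; a pose out of reach is approached as far as the arm can. A call with a number of a shift or a turn outside -1 to 1 is refused whole. A call with a gripper value outside its range is refused whole. OPENING is the opening, from -1 (shut) to 1 (fully open), set as the call begins (- or left out, the last holds). The fingers move at their own pace and stop on an object; the grip force is fixed at half the most. Time passes only in rows, so rows that do not move let the fingers close, or fill a call up. It gives the time, the measured TCP pose, the force, the opening and the grip force at its end, in the units of the state.
- ctrl.get_obs(): the state, without advancing time (a new reading comes with each control period).
- camera(name): name is "scene" or "top" or "wrist"; returns a dict with "color" (480x640x3 uint8, blue, green, red), "fx", "fy", "cx", "cy" (pixels), "xyz" and "rotation" of the camera in the world; the wrist camera has in their place "hand_eye" (4x4, takes a point from camera to tool coordinates, whose origin is the TCP and whose axes are the flange's). Camera axes: x right, y down, z forward; pixel columns grow to the right and rows downward; lengths in m; the calibration is good to about 2 mm. A picture is of the moment at which its call begins: read the wrist's pose just before it. There is no depth.
- ctrl.hand_in(): hands the job in; it is judged then, once.
The state is a dict: "time_s": time; "q": joint angles; "dq": joint speeds; "joint_efforts": joint torques, N m; "eef_pos": TCP position; "eef_rot": TCP orientation; "wrist_force": force on the tool from outside, world axes, zero at the start; "torque": the same for the moment, N m; "opening": opening from 0.0 (shut) to 1.0 (fully open); "grasp_force": force on a finger pad.
Only numpy, scipy, OpenCV 4.12 (cv2) and the standard library are available. Lean on these libraries where they do the work, as an engineer would, in place of code of your own. Each camera call takes 0.05 s, during which the arm holds its last target. There are 200 camera calls.

## Working session

There is one attempt and no reset: what is moved stays moved. The work goes in short steps, Python scripts to look and compute and a shell command to move; the robot and the scene stay as the last step left them, time stands still between calls to the robot, and variables do not carry over. Pictures are saved under pics/ and viewed, at most 10 in all, crops included, and the job is handed in when it is done.

```bash
mkdir -p pics
cat > h.py <<'E'
import numpy as np,cv2
from bench import ctrl,camera
def snap(n,f):
    c=camera(n); cv2.imwrite('pics/'+f,c['color']); return c
def R(c):
    r=np.array(c['rotation'],float)
    if r.shape==(3,3): return r
    from scipy.spatial.transform import Rotation as S
    return S.from_quat(np.roll(r,-1)).as_matrix()
def ray(c,uv,z):
    uv=np.atleast_2d(np.array(uv,float))
    d=np.c_[(uv[:,0]-c['cx'])/c['fx'],(uv[:,1]-c['cy'])/c['fy'],np.ones(len(uv))]@R(c).T
    o=np.array(c['xyz']); return o+d*((z-o[2])/d[:,2])[:,None]
E
python3 - <<'E'
from h import *
for n in('top','scene'):
    c=snap(n,n+'0.png'); print(n,c['fx'],c['xyz'],np.round(R(c),3).tolist())
E
```

```text
top 450.99492726925274 [ 0.38748661 -0.07179838  0.90071573] [[-0.028, -0.978, 0.208], [-1.0, 0.026, -0.009], [0.003, -0.208, -0.978]]
scene 609.509477968909 [0.49614531 0.67592787 1.03191242] [[-0.992, -0.09, 0.083], [-0.122, 0.792, -0.599], [-0.012, -0.604, -0.797]]
```

View pics/top0.png

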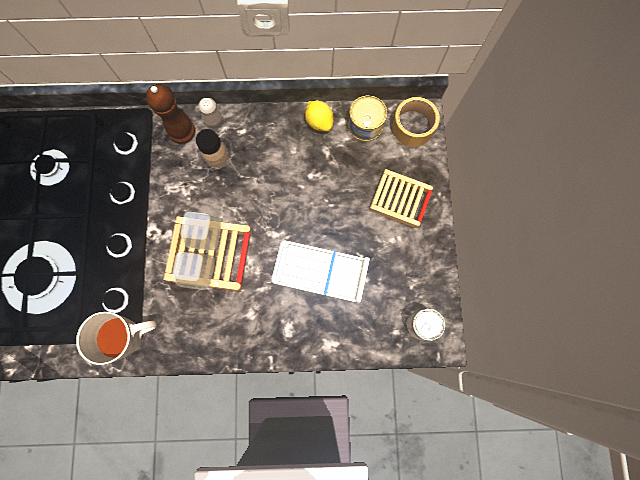

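View pics/scene0.png

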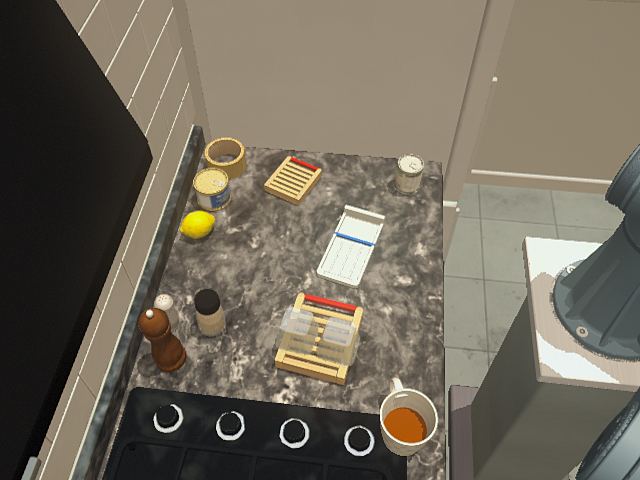

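```bash
cat >> h.py <<'E'
def mask(im,col):
    h=cv2.cvtColor(im,cv2.COLOR_BGR2HSV);H,S,V=cv2.split(h)
    if col=='red': m=((H<6)|(H>174))&(S>190)&(V>110)
    if col=='blue': m=(H>95)&(H<118)&(S>120)&(V>100)
    if col=='white': m=(S<40)&(V>185)
    return m.astype(np.uint8)*255
def blobs(m,a=25):
    n,l,s,c=cv2.connectedComponentsWithStats(m); return [(s[i],c[i],(l==i)) for i in range(1,n) if s[i][4]>a]
def ends(b):
    p=np.argwhere(b[2])[:,::-1].astype(float);c=p.mean(0);u=np.linalg.svd(p-c,full_matrices=False)[2][0];t=(p-c)@u
    return c+u*t.min(),c+u*t.max(),c
E
python3 - <<'E'
from h import *
for n in('top','scene'):
    c=camera(n);im=c['color']
    for col,z in(('red',.03),('blue',.012)):
        for b in blobs(mask(im,col)):
            e=ends(b);print(n,col,b[0],np.round(e,1).tolist(),ray(c,e,z).round(4).tolist())
            if n=='top' and col=='red' and b[1][0]<300:
                ys,xs=np.where(b[2]);r=[(xs[ys==y].max()+1,y+.5) for y in np.unique(ys)]
                l=[(xs[ys==y].min(),y+.5) for y in np.unique(ys)]
                for nm,q,zz in(('bot',r,.017),('topin',l,.03)):
                    P=ray(c,q[2:-2],zz);print(nm,P[0],P[-1],np.polyfit(P[:,0],P[:,1],1))
c=camera('top');bs=max([b for b in blobs(mask(c['color'],'white')|mask(c['color'],'blue'),300) if 230<b[1][0]<380 and 220<b[1][1]<320],key=lambda b:b[0][4])
r=cv2.minAreaRect(np.argwhere(bs[2])[:,::-1].astype(np.float32));bp=cv2.boxPoints(r);print(bp,ray(c,bp,.012))
# can, wooden rails
print('can',ray(c,[(429,324)],.072))
o=ctrl.get_obs();print(o['eef_pos'],o['eef_rot'])
E
```

```text
top red [417 190  15  32 114] [[429.7, 189.9], [418.6, 220.6], [424.1, 205.2]] [[0.6691, -0.3077, 0.03], [0.6057, -0.2806, 0.03], [0.6372, -0.2941, 0.03]]
top blue [324 251  12  44  88] [[334.3, 250.8], [324.5, 293.9], [329.3, 272.8]] [[0.5524, -0.1112, 0.012], [0.4669, -0.0891, 0.012], [0.5083, -0.0998, 0.012]]
scene red [291 158  26  13  64] [[291.3, 158.2], [316.2, 168.6], [303.8, 163.4]] [[0.669, -0.3042, 0.03], [0.6086, -0.2781, 0.03], [0.6384, -0.291, 0.03]]
scene red [305 294  51  16 207] [[304.8, 295.7], [355.0, 308.0], [329.8, 301.8]] [[0.5916, 0.0595, 0.03], [0.4935, 0.0756, 0.03], [0.5424, 0.0676, 0.03]]
scene blue [334 232  41  13  88] [[333.9, 232.4], [373.9, 244.5], [354.0, 238.5]] [[0.552, -0.1147, 0.012], [0.4662, -0.0924, 0.012], [0.5085, -0.1034, 0.012]]
[[265.77344 283.10043]
 [275.46887 236.00832]
 [373.688   256.2299 ]
 [363.99255 303.32202]] [[ 0.49130373  0.02620282  0.012     ]
 [ 0.58597123  0.00632325  0.012     ]
 [ 0.5392503  -0.18962335  0.012     ]
 [ 0.44641128 -0.16567691  0.012     ]]
can [[ 0.40213675 -0.27504686  0.072     ]]
[0.23998242 0.52228821 0.23887464] [-1.38135181e-04  2.13724681e-01  9.76893859e-01 -3.59842378e-04]
```

Run:
```python
import cv2
a=cv2.imread('pics/top0.png')[190:320,150:390]
cv2.imwrite('pics/c1.png',cv2.resize(a,(800,433),interpolation=cv2.INTER_CUBIC))
```

```text
(no output)
```

View pics/c1.png

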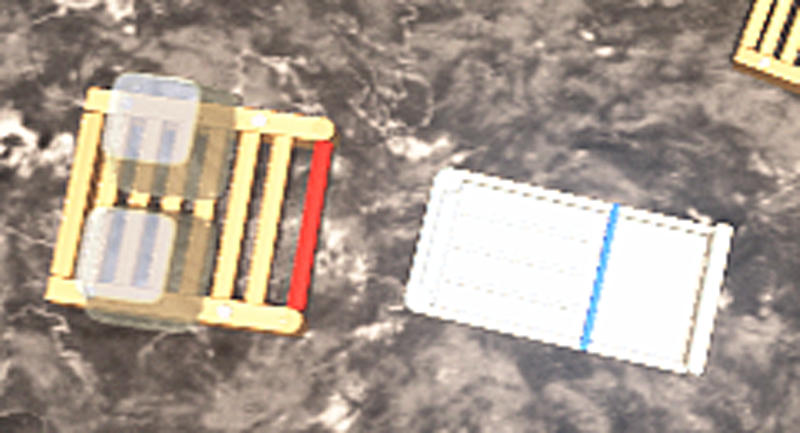

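```bash
sed -i 's/((H<6)|(H>174))&(S>190)&(V>110)/((H<8)|(H>172))\&(S>150)\&(V>90)/' h.py
python3 - <<'E'
from h import *
for n in('top','scene'):
    c=camera(n);im=c['color']
    for b in blobs(mask(im,'red'),20):
        e=np.array(ends(b))
        if not((n=='top' and b[1][0]<300) or (n=='scene' and b[1][1]>250 and b[1][1]<330)):continue
        print(n,b[0],e.round(1).tolist(),ray(c,e,.03).round(4).tolist())
        ys,xs=np.where(b[2])
        if n=='top':
            r=[(xs[ys==y].max()+1,y+.5) for y in np.unique(ys)];l=[(xs[ys==y].min(),y+.5) for y in np.unique(ys)]
        else:
            r=[(x+.5,ys[xs==x].min()) for x in np.unique(xs)];l=[(x+.5,ys[xs==x].max()+1) for x in np.unique(xs)]
        for nm,q,zz in(('out',r,.017),('out',r,.03),('in',l,.03)):
            P=ray(c,q[2:-2],zz);k=np.polyfit(P[:,0],P[:,1],1);print(nm,zz,'slope',k[0].round(3),'y at x=.5425',np.polyval(k,.5425).round(4))
E
```

```text
top [236 232  14  52 273] [[246.8, 231.8], [238.3, 282.7], [242.6, 257.1]] [[0.592, 0.0613, 0.03], [0.4914, 0.0773, 0.03], [0.5413, 0.0694, 0.03]]
out 0.017 slope -0.161 y at x=.5425 0.0652
out 0.03 slope -0.161 y at x=.5425 0.0628
in 0.03 slope -0.159 y at x=.5425 0.0733
scene [305 294  51  18 301] [[304.4, 296.4], [354.8, 308.7], [329.4, 302.5]] [[0.5922, 0.0611, 0.03], [0.4937, 0.0772, 0.03], [0.5429, 0.0692, 0.03]]
out 0.017 slope -0.165 y at x=.5425 0.0556
out 0.03 slope -0.165 y at x=.5425 0.0634
in 0.03 slope -0.161 y at x=.5425 0.0773
```

```bash
r='[0.063,-0.172,0,0,0,0.006]'; true
python3 -m pendant '[[0.063,-0.172,0,0,0,0.006],[0.063,-0.172,0,0,0,0.006],[0.063,-0.172,0,0,0,0.006],[0.063,-0.172,0,0,0,0.006],[0.063,-0.172,0,0,0,0.006],[0.063,-0.172,0,0,0,0.006],[0.063,-0.172,0,0,0,0.006],[0.063,-0.172,0,0,0,0.006],[0.063,-0.172,0,0,0,0.006],[0.063,-0.172,0,0,0,0.006]]' -0.1
python3 -m pendant '[[0.063,-0.172,0,0,0,0.006],[0.063,-0.172,0,0,0,0.006],[0.063,-0.172,0,0,0,0.006],[0.063,-0.172,0,0,0,0.006],[0.063,-0.172,0,0,0,0.006],[0.063,-0.172,0,0,0,0.006],[0.063,-0.172,0,0,0,0.006],[0.063,-0.172,-0.1,0,0,0.006],[0.063,-0.172,-0.15,0,0,0.006],[0.063,-0.172,-0.15,0,0,0.006]]'
cat > w.py <<'E'
import sys
from h import *
from scipy.spatial.transform import Rotation as S
o=ctrl.get_obs();T=S.from_quat(np.roll(o['eef_rot'],-1)).as_matrix()
c=snap('wrist',sys.argv[1]);he=np.array(c['hand_eye']);c['xyz']=np.array(o['eef_pos'])+T@he[:3,3];c['rotation']=T@he[:3,:3]
print(o['time_s'],np.round(o['eef_pos'],4),'yhead',np.degrees(np.arctan2(T[1,1],T[0,1])).round(2),'F',np.round(o['wrist_force'],1),'open',o['opening'])
for b in blobs(mask(c['color'],'blue'),60): e=ends(b);print('blue',np.round(e,0).tolist(),ray(c,e,.012).round(4).tolist())
for b in blobs(mask(c['color'],'red'),60): e=ends(b);print('red',np.round(e,0).tolist(),ray(c,e,.03).round(4).tolist())
E
python3 w.py w1.png
```

```text
time_s: 1.6
eef_pos: [0.3664, 0.1774, 0.2395]
eef_rot: [0.0, 0.167, 0.986, 0.0]
wrist_force: [0.1, 0.3, -0.2]
opening: 0.452
grasp_force: 0.0
time_s: 2.85
eef_pos: [0.4926, -0.1668, 0.1587]
eef_rot: [0.0, 0.121, 0.993, -0.0]
wrist_force: [0.3, -0.1, 0.5]
opening: 0.452
grasp_force: 0.0
2.85 [ 0.4926 -0.1668  0.1587] yhead 76.13 F [ 0.3 -0.1  0.5] open 0.45205954903669154
blue [[404.0, 182.0], [398.0, 274.0], [401.0, 228.0]] [[0.469, -0.0957, 0.012], [0.5457, -0.1154, 0.012], [0.5056, -0.1051, 0.012]]
red [[632.0, 160.0], [615.0, 285.0], [624.0, 225.0]] [[0.491, 0.0681, 0.03], [0.5905, 0.0536, 0.03], [0.5401, 0.061, 0.03]]
```

View pics/w1.png

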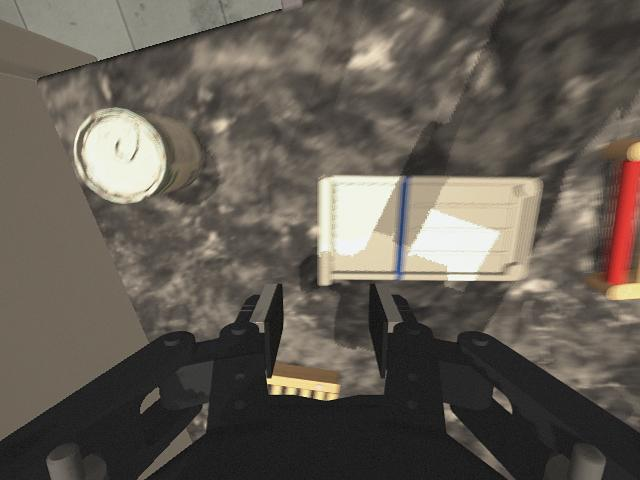

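```bash
cat >> w.py <<'E'
if len(sys.argv)>2: print(ray(c,eval(sys.argv[2]),.028).round(4).tolist())
E
python3 w.py w1.png '[(325,178),(325,231),(325,284),(319,231),(331,231)]'
python3 - <<'E'
from h import *
c=camera('top')
# lip top, crop px -> full
p=[(725/3.333+150,228/3.333+190),(697/3.333+150,372/3.333+190)];print(ray(c,p,.028).round(4).tolist())
E
```

```text
2.9 [ 0.4917 -0.1696  0.1545] yhead 76.03 F [-2.  -3.1 -1.7] open 0.4515343270476865
blue [[414.0, 177.0], [406.0, 281.0], [410.0, 229.0]] [[0.4649, -0.0908, 0.012], [0.5506, -0.1132, 0.012], [0.5061, -0.1015, 0.012]]
red [[636.0, 158.0], [628.0, 286.0], [631.0, 232.0]] [[0.4882, 0.0648, 0.03], [0.5901, 0.0568, 0.03], [0.5449, 0.0604, 0.03]]
[[0.4474, -0.1593, 0.028], [0.4869, -0.1692, 0.028], [0.5299, -0.18, 0.028], [0.4858, -0.1738, 0.028], [0.4881, -0.1647, 0.028]]
[[0.5325, -0.1752, 0.028], [0.4489, -0.1548, 0.028]]
```

```bash
python3 -m pendant '[[0,0,0,0,0,0],[0,0,-0.1,0,0,0],[0,0,-0.1,0,0,0],[0,0,-0.1,0,0,0],[0,0,-0.1,0,0,0],[0,0,-0.05,0,0,0],[0,0,0,0,0,0],[0,0,0,0,0,0],[0,0,0,0,0,0],[0,0,0,0,0,0]]'; python3 w.py w2.png
```

```text
time_s: 4.25
eef_pos: [0.4924, -0.1657, 0.0698]
eef_rot: [0.0, 0.121, 0.993, -0.0]
wrist_force: [-0.3, -0.1, -0.5]
opening: 0.45
grasp_force: 0.0
4.25 [ 0.4924 -0.1657  0.0698] yhead 76.12 F [-0.3 -0.1 -0.5] open 0.4496515208337313
blue [[445.0, 190.0], [430.0, 333.0], [438.0, 259.0]] [[0.465, -0.091, 0.012], [0.5511, -0.1134, 0.012], [0.5041, -0.1012, 0.012]]
```

View pics/w2.png

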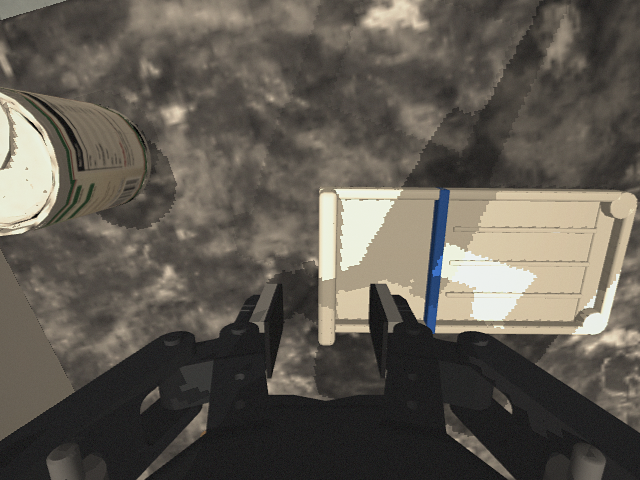

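```bash
python3 -m pendant '[[0,0,-0.05,0,0,0],[0,0,-0.05,0,0,0],[0,0,-0.05,0,0,0],[0,0,-0.05,0,0,0],[0,0,-0.04,0,0,0],[0,0,0,0,0,0],[0,0,0,0,0,0],[0,0,0,0,0,0],[0,0,0,0,0,0],[0,0,0,0,0,0]]'
python3 -m pendant '[[0,0,0,0,0,0],[0,0,0,0,0,0],[0,0,0,0,0,0],[0,0,0,0,0,0],[0,0,0,0,0,0],[0,0,0,0,0,0],[0,0,0,0,0,0],[0,0,0,0,0,0],[0,0,0,0,0,0],[0,0,0,0,0,0]]' -1;python3 w.py w3.png
```

```text
time_s: 5.55
eef_pos: [0.4922, -0.1656, 0.0215]
eef_rot: [0.0, 0.121, 0.993, -0.0]
wrist_force: [-0.5, -0.3, -0.1]
opening: 0.45
grasp_force: 0.0
time_s: 6.8
eef_pos: [0.4924, -0.1657, 0.0215]
eef_rot: [0.0, 0.121, 0.993, -0.0]
wrist_force: [-0.3, 0.5, 4.9]
opening: 0.093
grasp_force: 60.8
6.8 [ 0.4924 -0.1657  0.0215] yhead 76.11 F [-0.3  0.5  4.9] open 0.09309222045454198
blue [[480.0, 203.0], [462.0, 345.0], [472.0, 273.0]] [[0.4646, -0.0918, 0.012], [0.5301, -0.1086, 0.012], [0.4947, -0.0995, 0.012]]
```

```bash
python3 -m pendant '[[0.01,0.011,0,0,0,0.0066],[0.01,0.011,0,0,0,0.0066],[0.01,0.011,0,0,0,0.0066],[0.01,0.011,0,0,0,0.0066],[0.01,0.011,0,0,0,0.0066],[0.01,0.011,0,0,0,0.0066],[0.01,0.011,0,0,0,0.0066],[0.007,0.01,0,0,0,0.0066],[0,0,0,0,0,0],[0,0,0,0,0,0]]';python3 w.py w4.png
python3 - <<'E'
from h import *
c=snap('top','t4.png')
for col,z in(('red',.03),('blue',.012)):
  for b in blobs(mask(c['color'],col),30):
    e=ends(b)
    if b[1][0]<400: print(col,ray(c,e,z).round(4).tolist())
a=c['color'][180:320,150:390]; a=cv2.resize(a,(800,467),interpolation=cv2.INTER_CUBIC)
cv2.imwrite('pics/t4c.png',a)
E
```

```text
time_s: 8.1
eef_pos: [0.5078, -0.1488, 0.0216]
eef_rot: [0.0, 0.079, 0.997, -0.001]
wrist_force: [-0.5, -5.0, 5.4]
opening: 0.096
grasp_force: 60.9
8.1 [ 0.5078 -0.1488  0.0216] yhead 80.88 F [-0.5 -5.   5.4] open 0.09604915257713303
blue [[480.0, 202.0], [463.0, 345.0], [472.0, 272.0]] [[0.4735, -0.0776, 0.012], [0.5407, -0.0886, 0.012], [0.5044, -0.0827, 0.012]]
red [[0.592, 0.0613, 0.03], [0.4914, 0.0773, 0.03], [0.5417, 0.0693, 0.03]]
```

View pics/t4c.png

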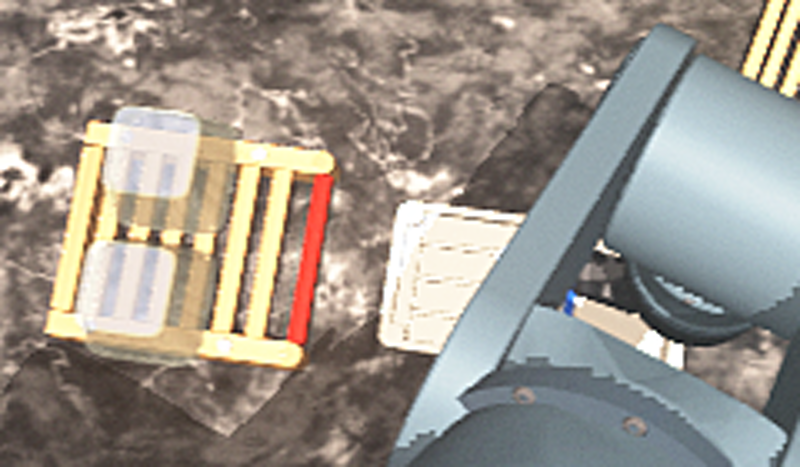

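View pics/w4.png

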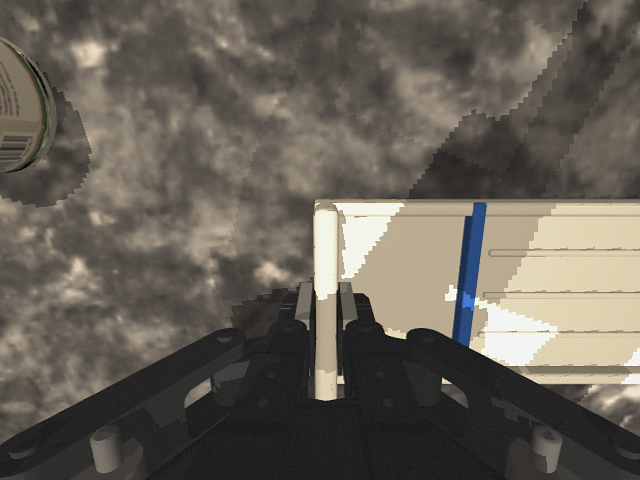

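Run:
```python
from h import *
c=camera('top');M=np.array([.542,.0644]);ux=np.array([.159,.987]);uy=np.array([-.987,.159])
for n,p,z in(('up',(435,205.5),.012),('up',(510,213),.012),('low',(410,350),.012),('low',(430,353),.012),('front',(388,275),.012),('redU',(323,174),.03),('redL',(298,346),.03),('railU',(330,150),.03),('railL',(300,367),.03)):
    P=ray(c,[(p[0]/3.333+150,p[1]/3.333+180)],z)[0,:2]-M;print(n,(P@ux).round(4),(P@uy).round(4))
```

```text
up -0.0621 -0.0425
up -0.1076 -0.0439
low -0.0605 0.0458
low -0.0725 0.046
front -0.0406 0.0032
redU 0.0046 -0.0491
redL 0.0022 0.0538
railU 0.0029 -0.0641
railL -0.001 0.0656
```

```bash
python3 -m pendant '[[0.0056,0.0345,0,0,0,0],[0.0056,0.0345,0,0,0,0],[0.0056,0.0345,0,0,0,0],[0.0056,0.0345,0,0,0,0],[0.0056,0.0345,0,0,0,0],[0.0056,0.0345,0,0,0,0],[0.0056,0.0345,0,0,0,0],[0.0056,0.0345,0,0,0,0],[0.0056,0.0345,0,0,0,0],[0.0056,0.0345,0,0,0,0]]'
```

```text
time_s: 9.5
eef_pos: [0.519, -0.0795, 0.0215]
eef_rot: [0.0, 0.08, 0.997, -0.0]
wrist_force: [-1.4, -5.3, 5.4]
opening: 0.102
grasp_force: 60.9
```

```bash
python3 -m pendant '[[0.0071,0.044,0,0,0,0],[0.0071,0.044,0,0,0,0],[0.0071,0.044,0,0,0,0],[0.0071,0.044,0,0,0,0],[0.0071,0.044,0,0,0,0],[0.0071,0.044,0,0,0,0],[0.0071,0.044,0,0,0,0],[0.0071,0.044,0,0,0,0],[0.0071,0.044,0,0,0,0],[0,0,0,0,0,0]]'
python3 -m pendant '[[0,0,0,0,0,0],[0,0,0,0,0,0],[0,0,0,0,0,0],[0,0,0,0,0,0],[0,0,0,0,0,0],[0,0,0,0,0,0],[0,0,0,0,0,0],[0,0,0,0,0,0],[0,0,0,0,0,0],[0,0,0,0,0,0]]' -0.4
```

```text
time_s: 10.75
eef_pos: [0.5317, 0.0007, 0.0215]
eef_rot: [0.0, 0.079, 0.997, 0.0]
wrist_force: [0.2, -0.4, 6.8]
opening: 0.098
grasp_force: 61.1
time_s: 12.0
eef_pos: [0.5315, 0.0001, 0.0213]
eef_rot: [-0.0, 0.08, 0.997, -0.0]
wrist_force: [-0.1, -0.2, -0.3]
opening: 0.301
grasp_force: 0.0
```

Released; lift straight up and check.

```bash
python3 -m pendant '[[0,0,0.05,0,0,0],[0,0,0.1,0,0,0],[0,0,0.1,0,0,0],[0,0,0.15,0,0,0],[0,0,0.15,0,0,0],[0,-0.1,0.1,0,0,0],[0,-0.2,0,0,0,0],[0,-0.2,0,0,0,0],[0,-0.2,0,0,0,0],[0,0,0,0,0,0]]'
python3 -m pendant '[[0,-0.2,0,0,0,0],[0,-0.2,0,0,0,0],[0,-0.2,0,0,0,0],[0,-0.2,0,0,0,0],[0,0,0,0,0,0],[0,0,0,0,0,0],[0,0,0,0,0,0],[0,0,0,0,0,0],[0,0,0,0,0,0],[0,0,0,0,0,0]]'
python3 - <<'E'
from h import *
M=np.array([.542,.0644]);ux=np.array([.159,.987]);uy=np.array([-.987,.159])
for n in('top','scene'):
  c=snap(n,n+'5.png')
  for col,z in(('red',.03),('blue',.012)):
   for b in blobs(mask(c['color'],col),8):
    P=ray(c,ends(b),z)
    if P[0,1]>-.2: print(n,col,b[0],P.round(4).tolist(),((P[:,:2]-M)@np.c_[ux,uy]).round(4).tolist())
a=cv2.imread('pics/top5.png')[190:320,150:330];b=cv2.imread('pics/scene5.png')[200:395,240:420]
cv2.imwrite('pics/c5.png',np.hstack([cv2.resize(a,(400,289),interpolation=3),cv2.resize(b,(400,433),interpolation=3)[80:369]]))
E
```

```text
time_s: 13.25
eef_pos: [0.5317, -0.1426, 0.1522]
eef_rot: [0.001, 0.081, 0.997, -0.001]
wrist_force: [0.0, -0.6, -0.1]
opening: 0.302
grasp_force: 0.0
time_s: 14.5
eef_pos: [0.5316, -0.2997, 0.1514]
eef_rot: [0.0, 0.079, 0.997, -0.0]
wrist_force: [0.5, -0.3, 1.3]
opening: 0.3
grasp_force: 0.0
top red [236 232  14  51 239] [[0.5919, 0.061, 0.03], [0.4926, 0.0768, 0.03], [0.5428, 0.0688, 0.03]] [[0.0046, -0.0498], [0.0044, 0.0507], [0.0045, -0.0001]]
top blue [243 237   8  41  61] [[0.5851, 0.0584, 0.012], [0.5046, 0.0711, 0.012], [0.5439, 0.0649, 0.012]] [[0.001, -0.0435], [0.0007, 0.038], [0.0008, -0.0018]]
scene red [305 294  51  18 283] [[0.5922, 0.061, 0.03], [0.4937, 0.077, 0.03], [0.5431, 0.069, 0.03]] [[0.0046, -0.0501], [0.0048, 0.0497], [0.0047, -0.0004]]
```

View pics/c5.png

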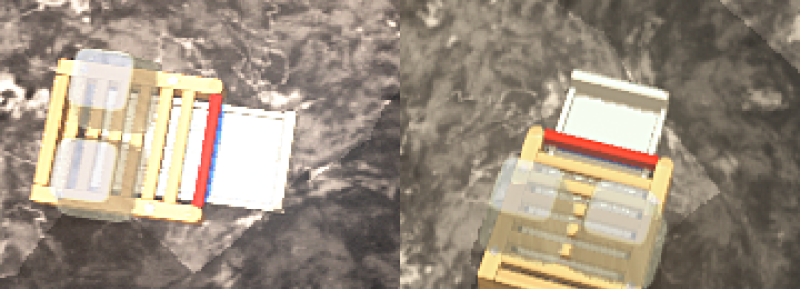

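```bash
python3 -c "
from bench import ctrl
print(ctrl.hand_in())"
```

```text
the job is handed in; nothing more can be done
None
```

I slid the tray into the larger drainer's slot, rounded end first, let go and moved the arm clear, then handed the job in at about 14.5 s. My last measurement put the blue line about 1 mm from the red bar's outer face and about 2 mm off the slot's middle, and the last picture showed the tumblers in place, though the judge gave no verdict.

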